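Fit the backup battery in the LED controller and hook its tabbed cover shut

ROBOT

A 7-joint arm with a two-finger parallel gripper is mounted at the origin on the work surface. World frame = base frame: x ahead of the robot, y to its left, z up, the work surface at z = 0. Lengths are in m, angles in rad, forces in N, time in s.
With the tool pointing down it reaches from about 0.425 to 0.875 m from the base axis. Payload 8.4 kg.
Tool frame: the origin (TCP) lies midway between the tips of the shut fingers; the grasp point (between the pads) lies behind it (arm.grip_point_offset is the z of the grasp point in the tool frame, in m); z points along the fingers, y is the line along which they close (so a half turn about z gives the same grasp; the last joint's range is limited). The gripper opens to 85 mm and grips with 20 to 120 N. Pads are 22 mm wide; open, the fingers measure 114 mm over their backs; the gripper's body (76 mm by 85 mm) begins 54 mm behind the grasp point. The pads swing forward as they close: fully open they stand 13 mm farther back than shut.
Start: joints at [1.135, 0.333, 0.04, 1.465, -0.013, 1.343, -0.059], TCP at [0.215, -0.613, 0.231] pointing down, gripper open.
Joint ranges: [-2.58, 2.58], [-0.38, 2.09], [-1.3, 1.39], [0.25, 2.4], [-1.5, 4.64], [0.08, 2.09], [-2.65, 2.65]. Speed limits (rad/s): [2.22, 2.22, 2.79, 2.79, 3.14, 3.14, 3.14].

INTERFACE

Orientations are given as a unit quaternion [x, y, z, w].
In Python, from workcell import arm, imaging, workorder, spotter gives the robot as it stands. Calls block until the motion is done:
- arm.movep(position, orientation): joint-space move of the TCP to a pose.
- arm.movel(position, attitude=None, max_speed=0.15): straight line of the TCP; attitude=None keeps the orientation; max_speed is the mean speed in m/s.
- arm.move_joints(angles): joint-space move.
- arm.move_gripper(opening, strength=None): finger opening in m; strength is the grip in N (None keeps the last); returns when the fingers have stopped.
- arm.hold(seconds).
- arm.inverse_kinematics(position, orientation): joint angles nearest the present ones, or None.
- arm.state(): the state.
- imaging.grab_frame(name): name is "scene" or "top" or "wrist"; returns the picture (400x640x3 uint8, red, green, blue); there is no depth.
- imaging.camera_info(name): a dict with "fx", "fy", "cx", "cy" (pixels), "position" and "attitude" of the camera in the world. Camera axes: x right, y up, looking along -z (the intrinsics and any distortion apply to the point x, -y, -z); pixel columns grow to the right and rows downward; lengths in m; the calibration is good to about 2 mm. A picture is of the moment at which its call begins: read the wrist's pose just before it. camera_info takes no time and is no camera call; for the wrist camera it gives the pose at the moment of the call.
A pose or a line that the arm cannot do raises arm.PlanningError and nothing moves.
- workorder.job_done(): hands the job in; it is judged then, once.
Trained networks look in the newest picture that a camera, given by its name, has taken for a name from the list of things; names that differ only in an ending like _2 or _b are one class to them, and where a whole thing is asked for, a point or a joint stands for the part that bears it (a point fixed in the world has none). Each returns a list of dicts, best first, with "confidence" (0 to 1); they miss things now and then, are a little off and sometimes report something else, mostly with a low value. They report only what shows in the picture. A call takes as long as a camera call.
- spotter.look_for(camera, name): "uv" ([column, row] in pixels, amid what is visible of it).
- spotter.place_of(camera, name): "uv" ([column, row] in pixels: a listed point, or the origin of a listed thing).
The state is a dict: "clock": time; "joints": joint angles; "qd": joint speeds; "tau": joint torques, N m; "position": TCP position; "ee_rot": TCP orientation; "contact_force": force on the tool from outside, world axes, zero at the start; "moment": the same for the moment, N m; "gripper_width": finger opening in m; "grasp_force": force on a finger pad.
Only numpy, scipy, OpenCV 4.12 (cv2) and the standard library are available. Lean on these libraries where they do the work, as an engineer would, in place of code of your own. Each camera call takes 0.05 s, during which the arm holds its last target. There are 200 camera calls.

TASK

Lay the blue battery pack flat between the low ribs in the bottom of the open grey controller box and let go of it. Then pick up the white cover, hook its two orange tabs at a tilt under the box's orange lip, swing the cover down until it lies fully home and level on its seat, and let go. Do not shift or tip the power supply, test meter, screwdriver or flux bottle.

Things in the scene. Friction and masses are not known exactly. Their poses are not given: they have to be found in the camera images.
- box: Open grey controller box fixed on the bench, lip side towards the robot within 26 degrees. Origin on the bench; z up. Outside x = -78 to +66 mm, y = -61 to +61; walls 4 mm thick and 49 mm high, an orange lip 58 mm high along the -x side; floor top at z = 4. Green circuit strips at both ends of the floor
- box_seat (a point): Where the origin of the seated cover comes to lie: 44 mm above the box's origin, axes as the box. Here z = 0 is the seat (ledges at both x ends, 4 mm wide at -x, 8 mm at +x). The recess for the cover's plate runs x = -62 to +62, y = -57.5 to +57.5 mm, so about 2 mm play each way. The side and +x walls rise 5 mm above the seat, flush with the seated cover's top
- box_slots (a point): Where the lower tips of the tabs (point cover_tabs) come to lie: box x = -70, y = 0, z = 44 mm; axes as the box. Two slots under the lip, 30 mm wide, at y = +30 and -30 mm, run from x = -62 to -74; floor at z = 44, roof at z = 54. The cover with its tabs is too long to go in level: tilt it about 15 degrees, +x edge up, slide the tabs in towards -x, then swing down
- box_bay (a point): Centre of the battery bay on the box's floor, 4 mm above the box's origin; axes as the box. Black ribs 8 mm high bound a bay of 70 mm (x) by 44 mm (y); the long-side ribs stand only 16 to 28 mm either side of the middle, so fingers fit between them. The battery's long axis lies along x, either way round
- box_lip (a point): Middle of the lower inner edge of the orange lip, at box x = -62, z = 54 mm; axes as the box
- cover: Loose white cover, about 120 g, lying flat on the bench, rib up: plate 120 (x) x 110 (y) x 5 mm with a black grip rib on top, 60 mm along x, 14 mm wide in y, from 5 to 27 mm above the underside, centred at x = +5 mm, y = 0. Two orange tabs stick out 10 mm from its -x edge, 22 mm wide, 4 mm thick (level with the underside), centred on y = +30 and -30 mm. Origin: centre of the plate's underside; z up through the rib
- cover_tabs (a point): On the cover, midway between the lower tips of the two tabs: cover x = -70, y = 0, z = 0 mm; axes as the cover
- battery: Loose blue battery pack with a yellow band near one end, 64 (x) x 38 (y) x 24 mm high, about 160 g, lying flat on the bench; origin at the centre of its underside
- supply: Bystander: metal power supply lying loose just beyond the box's +x side, 96 (x) x 158 (y) x 40 mm; origin at the centre of its underside
- meter: Bystander: yellow test meter lying flat, 140 (x) x 72 (y) x 32 mm, dial 40 mm high; origin at the centre of its underside
- driver: Bystander: red-handled screwdriver 170 mm long lying along its x, up to about 30 mm high
- flux: Bystander: upright amber bottle, 50 mm across, 150 mm high, close in front of the box's lip side; origin at the centre of its foot

How it is judged:
On the way, in this order (a step that is already met when the one before it is completed fails the run):
1. the battery pack lies flat on the box's floor between the ribs, let go (x of battery in the frame of box_bay between -0.0055 and 0.0055 m and y of battery in the frame of box_bay between -0.0055 and 0.0055 m and z of battery in the frame of box_bay between -0.002 and 0.003 m and angle between the z axis of battery and the z axis of box, either way round below 0.06 rad and angle between the x axis of battery and the x axis of box, either way round below 0.2 rad and contact force between battery and the fingers below 0.1 N), for 0.2 s.
2. the cover's tabs are under the lip while the cover is still tilted (x of cover_tabs in the frame of box below -0.064 m and y of cover_tabs in the frame of box between -0.006 and 0.006 m and z of cover_tabs in the frame of box between 0.042 and 0.0515 m and angle between the z axis of cover and the z axis of box, either way round above 0.06 rad), for 0.05 s.
At the end, for the whole second after the job is handed in: Cover let go, at rest on its seat, tabs under the lip: within 4 mm of centred, underside within 1.5 mm of seat height, level within 0.025 rad. Battery on the floor in the bay: within 5.5 mm of its centre, at most 3 mm off the floor, flat within 0.06 rad, long axis within 0.2 rad of the box's x (all of step 1 and x of cover in the frame of box between -0.004 and 0.004 m and y of cover in the frame of box between -0.004 and 0.004 m and z of cover in the frame of box between 0.0425 and 0.0455 m and angle between the z axis of cover and the z axis of box, either way round below 0.025 rad and x of cover_tabs in the frame of box below -0.065 m and contact force between cover and the fingers below 0.1 N and linear speed of each of cover, battery below 0.01 m/s); the robot touches nothing.
It fails at once if a bystander (power supply, test meter, screwdriver, flux bottle) is shifted more than 20 mm (distance of any of supply, meter, driver, flux from where it was at the start of the episode above 0.02 m).
It fails at once if the flux bottle, power supply or meter is tipped by more than 0.3 rad (angle between any of flux, supply, meter's own z axis and vertical above 0.3 rad).
It also fails if it takes over 64 s, if anything falls off the work surface, if the arm or the gripper's body presses on something with over 40 N, if the wrist force passes 120 N, or if a joint passes its speed limit or range.

## Working session

There is one attempt and no reset: what is moved stays moved. The work goes in short steps, each a Python script; the robot and the scene stay as the last script left them, time stands still between calls to the robot, and variables do not carry over. Pictures are saved under pics/ and viewed, at most 14 in all, crops included, and the job is handed in when it is done.

```bash
mkdir -p pics; ls; cat > h.py <<'E'
import numpy as np, cv2
from scipy.spatial.transform import Rotation as R
from workcell import arm, imaging, workorder, spotter
def ray(ci,uv):
    d=R.from_quat(ci["attitude"]).apply([(uv[0]-ci["cx"])/ci["fx"],-(uv[1]-ci["cy"])/ci["fy"],-1.0])
    return np.array(ci["position"]),d
def atz(ci,uv,z):
    p,d=ray(ci,uv); return p+d*(z-p[2])/d[2]
def proj(ci,P):
    c=R.from_quat(ci["attitude"]).inv().apply(np.atleast_2d(P)-np.array(ci["position"]))
    return np.c_[ci["cx"]+ci["fx"]*c[:,0]/-c[:,2], ci["cy"]-ci["fy"]*c[:,1]/-c[:,2]]
def save(im,n): cv2.imwrite("pics/"+n,im[:,:,::-1])
E
python3 - <<'E'
from h import *
for c in ["scene","top"]:
    im=imaging.grab_frame(c); save(im,c+"0.png"); ci=imaging.camera_info(c); print(c,ci)
    for n,z in [("box",0),("box_seat",.044),("box_slots",.044),("box_bay",.004),("box_lip",.054),("cover",0),("cover_tabs",0),("battery",0),("supply",0),("meter",0),("driver",0),("flux",0)]:
        r=spotter.place_of(c,n)[:2]
        print(n,[(np.round(q["uv"],1),round(q["confidence"],2),np.round(atz(ci,q["uv"],z)[:2],4)) for q in r])
s=arm.state(); print(s); print(arm.grip_point_offset)
E
```

```text
pics
scene {'fx': 393.2716834333699, 'fy': 393.2716834333699, 'cx': 324.97082595305693, 'cy': 197.54388085347477, 'position': array([ 0.93783741, -0.35129334,  0.74278476]), 'attitude': array([0.29648265, 0.1273366 , 0.3963236 , 0.85954117])}
box [(array([343.7, 217. ]), 0.74, array([0.5825, 0.0282])), (array([335.4, 184.2]), 0.66, array([0.4972, 0.0787]))]
box_seat [(array([344.2, 204.5]), 0.89, array([0.5794, 0.0293])), (array([368.1, 269. ]), 0.47, array([ 0.7267, -0.0418]))]
box_slots [(array([333.9, 181.8]), 0.95, array([0.5157, 0.0554]))]
box_bay [(array([342.2, 216.4]), 0.57, array([0.581 , 0.0247]))]
box_lip [(array([333.6, 183.8]), 0.58, array([0.5257, 0.0451]))]
cover [(array([201.8, 268.9]), 0.76, array([ 0.4888, -0.2865]))]
cover_tabs [(array([167.5, 269.8]), 0.62, array([ 0.4448, -0.3415])), (array([258.6, 350.2]), 0.15, array([ 0.7009, -0.2915]))]
battery [(array([381.8, 137. ]), 0.76, array([0.4543, 0.286 ]))]
supply [(array([367.9, 268.9]), 0.62, array([ 0.713 , -0.0224]))]
meter [(array([259.5, 353.9]), 0.93, array([ 0.7074, -0.294 ]))]
driver [(array([455.7, 183.7])
[... 1430 characters left out ...]
': array([ 1.13476611,  0.33320994,  0.03991779,  1.46538324, -0.01337418,
        1.34333027, -0.05851483]), 'qd': array([ 0.00113754,  0.00012706,  0.00019027, -0.00048584,  0.00103518,
       -0.00028934,  0.00113355]), 'tau': array([-6.03584394e-04, -6.58307791e+01,  1.36290807e+00, -4.05820978e+01,
        1.67720608e-02,  3.02975219e-03, -4.73465047e-05]), 'position': array([ 0.21478238, -0.61345702,  0.23130993]), 'ee_rot': array([ 9.85856374e-01,  1.67592387e-01, -1.88288043e-05, -2.89160690e-05]), 'contact_force': array([-0.79228127,  0.10561374, -0.21162074]), 'moment': array([-0.02116463, -0.00198234,  0.01023417]), 'grasp_force': 0.0, 'gripper_width': 0.08558801861911268}
-0.0187
```

View top.

View pics/top0.png

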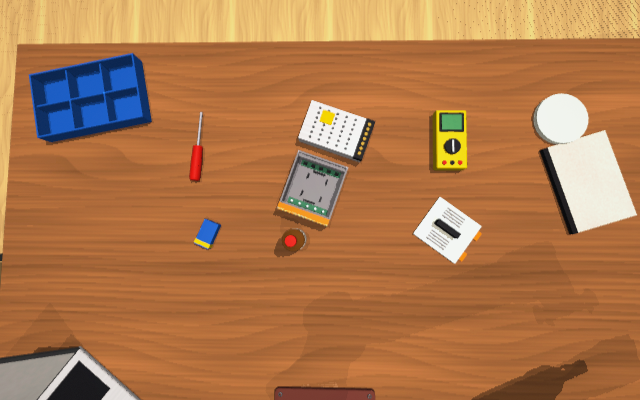

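View pics/scene0.png

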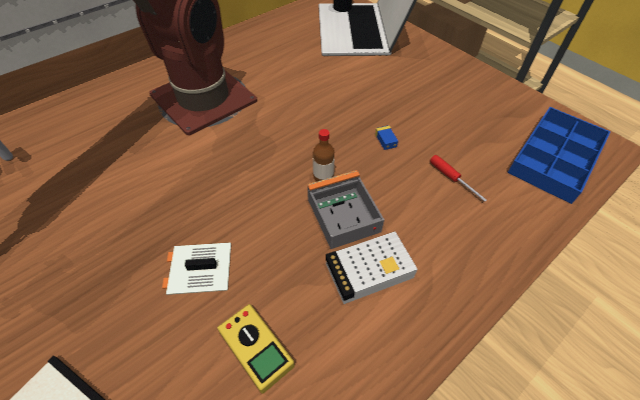

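```bash
cat >> h.py <<'E'
def down(psi,tilt=0.0):
    # tool x at world yaw psi; tilt raises +x side of held thing (about tool/thing y)
    return (R.from_euler('z',psi)*R.from_euler('y',-tilt)*R.from_euler('x',np.pi)).as_quat()
E
python3 - <<'E'
from h import *
import pickle
D={}
for nm,xy,psi in [("cover",(.45,-.29),59),("box",(.54,.03),-22),("battery",(.43,.285),80)]:
    for dpsi in (0,):
        arm.movep([xy[0],xy[1],.30],down(np.radians(psi)))
    ci=imaging.camera_info("wrist"); im=imaging.grab_frame("wrist"); save(im,"w_%s.png"%nm)
    D[nm]=(ci,im)
    tcp=arm.state(); print(nm,tcp["clock"],np.round(tcp["position"],3),np.round(ci["position"],3),np.round(R.from_quat(ci["attitude"]).as_matrix()[:,2],2),np.round(tcp["joints"],2))
    L={"cover":[("cover",0),("cover_tabs",0)],"box":[("box",0),("box_seat",.044),("box_slots",.044),("box_bay",.004),("box_lip",.054),("flux",0)],"battery":[("battery",0)]}[nm]
    for n,z in L:
        print(n,[(np.round(q["uv"],1),round(q["confidence"],2),np.round(atz(ci,q["uv"],z)[:2],4)) for q in spotter.place_of("wrist",n)[:2]])
pickle.dump(D,open("D.pkl","wb"))
cv2.imwrite("pics/m.png",cv2.resize(np.vstack([np.hstack([D["cover"][1],D["box"][1]]),np.hstack([D["battery"][1]]*2)]),(800,500))[:,:,::-1])
E
```

```text
cover 2.85 [ 0.449 -0.292  0.3  ] [ 0.491 -0.225  0.443] [0.16 0.26 0.95] [ 0.75  0.09 -0.28  1.62  0.02  1.43 -0.07]
cover [(array([338.5, 133.9]), 0.83, array([ 0.4851, -0.2843]))]
cover_tabs [(array([335.5, 181.5]), 0.86, array([ 0.4449, -0.3442]))]
box 4.8 [0.54  0.029 0.3  ] [ 0.614 -0.002  0.443] [ 0.29 -0.12  0.95] [ 0.37  0.12 -0.55  1.6   0.06  1.44 -2.14]
box [(array([308. , 121.9]), 0.92, array([0.5872, 0.0289]))]
box_seat [(array([309.1, 124.2]), 0.68, array([0.5867, 0.0256]))]
box_slots [(array([310.4, 177.3]), 0.59, array([0.5201, 0.0516]))]
box_bay [(array([309.9, 118.2]), 0.71, array([0.5912, 0.0241])), (array([307.2,  10.3]), 0.67, array([ 0.7168, -0.0248]))]
box_lip [(array([312.7, 175.7]), 0.95, array([0.5234, 0.0466]))]
flux [(array([315.8, 206.3]), 0.72, array([0.4629, 0.0679])), (array([588.5, 117.7]), 0.5, array([ 0.4413, -0.3463]))]
battery 6.2917 [0.431 0.284 0.3  ] [0.445 0.361 0.443] [0.05 0.31 0.95] [ 0.15  0.1  -0.87  1.64  0.07  1.44 -0.9 ]
battery [(array([345.1, 147.9]), 0.71, array([0.4679, 0.2815]))]
```

View pics/m.png

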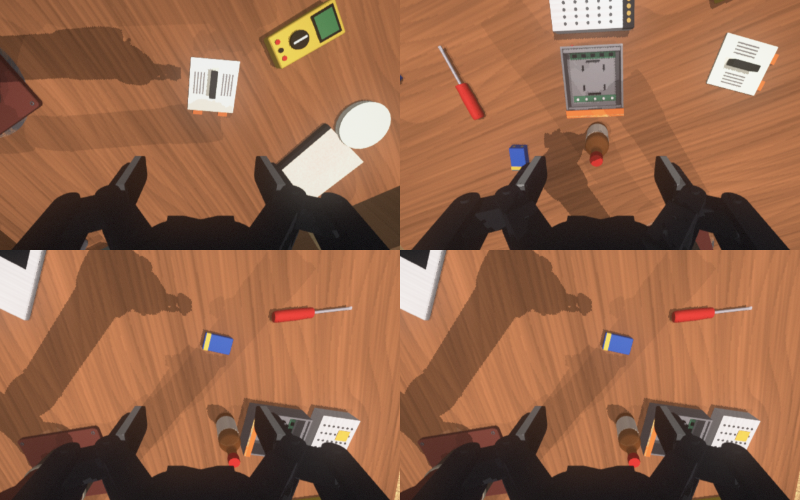

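```bash
cat > look.py <<'E'
from h import *
import pickle
D={}
def shot(nm):
    ci=imaging.camera_info("wrist"); D[nm]=(ci,imaging.grab_frame("wrist"))
    print(nm,arm.state()["clock"],np.round(ci["position"],3),np.round(ci["fx"]))
arm.movep([.468+.04*.95,.2815-.012,.16],down(np.radians(162)))
shot("battery")
arm.movep([.585-.02,.03+.008,.17],down(np.radians(-22)))
shot("box")
for n,z in [("box",0),("box_seat",.044),("box_slots",.044),("box_bay",.004),("box_lip",.054)]:
    print(n,[(np.round(q["uv"],1),round(q["confidence"],2),np.round(atz(D["box"][0],q["uv"],z)[:2],4)) for q in spotter.place_of("wrist",n)[:2]])
pickle.dump(D,open("D2.pkl","wb"))
cv2.imwrite("pics/m2.png",cv2.resize(np.vstack([D["battery"][1],D["box"][1]]),(480,600))[:,:,::-1])
save(D["box"][1],"box2.png")
E
python3 look.py
```

```text
battery 7.6083 [0.431 0.293 0.304] 300.0
box 9.7583 [0.639 0.007 0.313] 300.0
box [(array([319.9, 149.8]), 0.69, array([0.5888, 0.0286])), (array([326. , 152.3]), 0.25, array([0.584 , 0.0236]))]
box_seat [(array([321.5, 161.8]), 0.8, array([0.5852, 0.0284]))]
box_slots [(array([325.2, 232.4]), 0.55, array([0.5182, 0.0514]))]
box_bay [(array([326.6, 154. ]), 0.89, array([0.5828, 0.0235]))]
box_lip [(array([328.7, 230. ]), 0.79, array([0.5238, 0.0458]))]
```

View pics/m2.png

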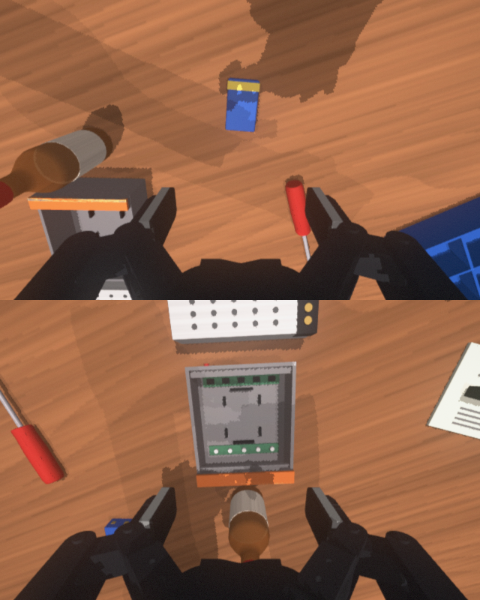

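View pics/box2.png

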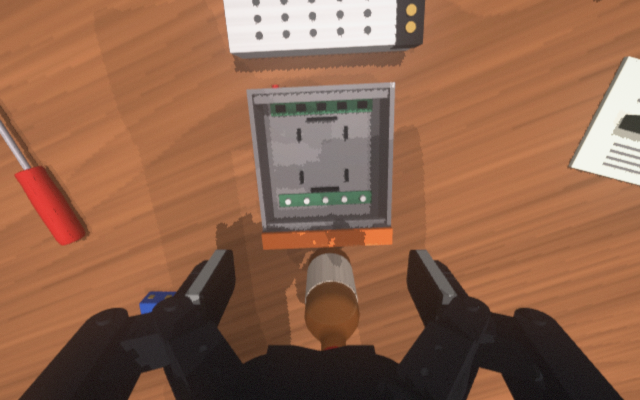

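```bash
cat > fit.py <<'E'
from h import *
from scipy.optimize import least_squares, minimize
def place(p,P): return R.from_euler('z',p[2]).apply(np.asarray(P,float))+[p[0],p[1],0]
def boxpts(x0,x1,y0,y1,z0,z1): return np.array([[x,y,z] for x in (x0,x1) for y in (y0,y1) for z in (z0,z1)])*1e-3
def mask(im,ranges,uv):
    h=cv2.cvtColor(im,cv2.COLOR_RGB2HSV); m=sum(cv2.inRange(h,a,b) for a,b in ranges)
    m=cv2.morphologyEx((m>0).astype(np.uint8),cv2.MORPH_CLOSE,np.ones((5,5)))
    n,l,s,c=cv2.connectedComponentsWithStats(m)
    i=1+min(range(n-1),key=lambda k:np.hypot(*(c[k+1]-uv))+(1e3 if s[k+1][4]<150 else 0))
    return (l==i).astype(np.uint8)
def fit(ci,m,P,p0):
    S=4
    M=cv2.resize(m,None,fx=S,fy=S,interpolation=cv2.INTER_LINEAR).astype(bool)
    def cost(q):
        p=np.array(p0)+np.array(q)*[.004,.004,.05]
        h=cv2.convexHull(((proj(ci,place(p,P))+.5)*S).astype(np.int32))
        r=np.zeros(M.shape,np.uint8); cv2.fillConvexPoly(r,h,1); r=r>0
        return 1-(r&M).sum()/(r|M).sum()
    b=min((minimize(cost,s,method="Nelder-Mead",options=dict(initial_simplex=np.array(s)+np.vstack([[0,0,0],np.eye(3)*2]))) for s in ([0,0,0],[1,-1,2],[-1,1,-2])),key=lambda r:r.fun)
    return np.array(p0)+b.x*[.004,.004,.05],b.fun
E
python3 - <<'E'
from fit import *
import pickle
D=pickle.load(open("D2.pkl","rb"))
ci,im=D["battery"]
m=mask(im,[((100,90,40),(130,255,255)),((22,140,120),(34,255,255))],(323,140))
ys,xs=np.nonzero(m);print("mask",m.sum(),xs.min(),xs.max(),ys.min(),ys.max())
p,c=fit(ci,m,boxpts(-32,32,-19,19,0,24),[.468,.2815,np.radians(165)]); print("battery",p,np.degrees(p[2]),c)
o1=im.copy(); 
h=cv2.convexHull(proj(ci,place(p,boxpts(-32,32,-19,19,0,24))).round().astype(np.int32)); cv2.polylines(o1,[h],True,(0,255,0),1)
ci,im=D["box"]
m=mask(im,[((3,170,130),(14,255,255))],(327,240))
ys,xs=np.nonzero(m);print("lip",m.sum(),xs.min(),xs.max(),ys.min(),ys.max())
p0=[.584,.028,np.radians(-20.5)]
pl,c=fit(ci,m,np.vstack([boxpts(-78,-62,-61,61,58,58),boxpts(-62,-62,-61,61,54,58)]),p0); print("lipfit",pl,np.degrees(pl[2]),c)
P=np.array([[66,61,49],[66,-61,49],[-78,61,58],[-78,-61,58]])*1e-3
uv=np.array([[248.,91],[394,84],[263,249],[392.5,245.5]])
r=least_squares(lambda q:(proj(ci,place(q,P))-uv).ravel(),p0); print("corners",r.x,np.degrees(r.x[2]),r.fun.round(1))
o=im.copy()
q=r.x
for ring in ([(-78,-61,58),(-78,61,58),(-62,61,58),(-62,-61,58)],[(66,-61,49),(66,61,49),(-62,61,49),(-62,-61,49)],[(62,-57.5,44),(62,57.5,44),(-62,57.5,44),(-62,-57.5,44)],[(35,-22,12),(35,22,12),(-35,22,12),(-35,-22,12)]):
    cv2.polylines(o,[proj(ci,place(q,np.array(ring)*1e-3)).round().astype(np.int32)],True,(0,255,0),1)
a=cv2.resize(o[70:260,235:405],None,fx=2.4,fy=2.4,interpolation=cv2.INTER_NEAREST); b=cv2.resize(o1[90:190,280:370],None,fx=4,fy=4,interpolation=cv2.INTER_NEAREST)
H=max(a.shape[0],b.shape[0]); pad=lambda i:np.pad(i,((0,H-i.shape[0]),(0,0),(0,0)))
save(np.hstack([pad(a),pad(b)]),"ov.png")
E
```

```text
mask 2727 301 345 104 175
battery [0.47082692 0.28184812 2.7453037 ] 157.29431535186666 0.06347080299855257
lip 2080 262 392 228 249
lipfit [ 0.58336426  0.02695414 -0.33857395] -19.398858671724696 0.08001333555592594
corners [ 0.582493    0.02699766 -0.34079637] -19.526193778719758 [-0.4 -0.4  0.7 -0.1  0.4  1.1 -0.7 -0.3]
```

View pics/ov.png

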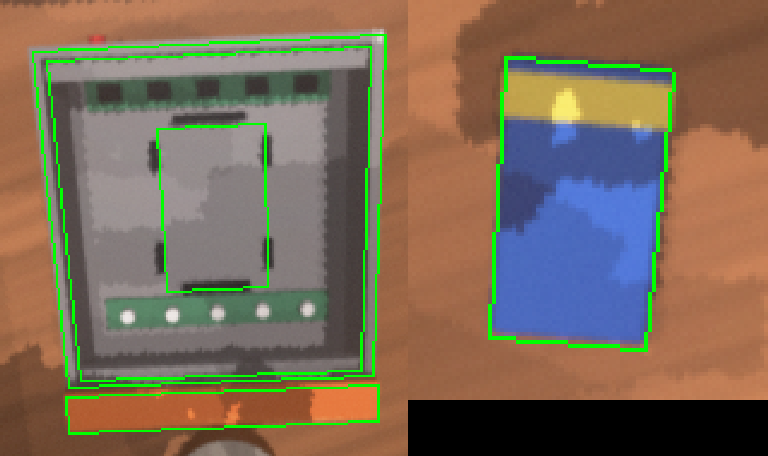

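```bash
cat > a.py <<'E'
from fit import *
def st(t): s=arm.state(); print(t,round(s["clock"],2),np.round(s["position"],4),np.round(s["contact_force"],1),round(s["gripper_width"],4),round(s["grasp_force"],1))
q=down(np.radians(157.3))
p=arm.state()["position"]
arm.movel([p[0]+.02,p[1],.25],max_speed=.2)
arm.movep([.4708,.2818,.12],q)
arm.movel([.4708,.2818,.004],max_speed=.12); st("low")
arm.move_gripper(.03,40); st("grip")
arm.movel([.4708,.2818,.15],max_speed=.2); st("lift")
arm.movep([.583,.027,.16],down(np.radians(160.5))); st("over")
ci=imaging.camera_info("wrist"); im=imaging.grab_frame("wrist"); save(im,"held.png")
E
python3 a.py
```

```text
low 13.79 [0.4713 0.2821 0.0047] [-1.3 -0.1 -0.1] 0.0855 0.0
grip 14.3 [0.471  0.2821 0.0045] [-1.4  0.5  6.2] 0.0368 40.5
lift 15.18 [0.47   0.2814 0.1487] [-0.2 -0.5 -1.8] 0.0372 40.3
over 16.26 [0.5826 0.0287 0.1593] [-0.1 -0.4 -1.9] 0.0375 40.3
```

View pics/held.png

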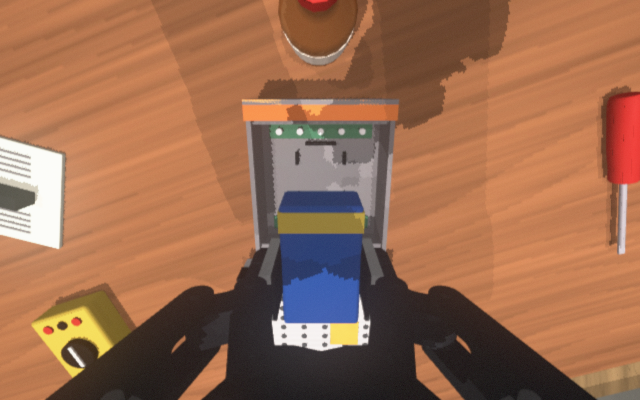

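```bash
cat > b.py <<'E'
from fit import *
s=arm.state(); ci=imaging.camera_info("wrist"); t=s["position"]; yaw=np.radians(160.5)
P=np.array([[32,19,0],[32,-19,0],[32,19,24],[32,-19,24],[-32,19,24],[-32,-19,24]])*1e-3+[0,0,t[2]-.0045]
print(proj(ci,place([t[0],t[1],yaw],P)).round(0).tolist())
B=[.583,.027,np.radians(-19.5)]
L=np.array([[-78,61,58],[-78,-61,58],[-62,61,58],[-62,-61,58],[-62,61,49]])*1e-3
print("lip",proj(ci,place(B,L)).round(0).tolist())
im=cv2.imread("pics/held.png")[:,:,::-1]
m=mask(im,[((3,170,130),(14,255,255))],(320,110)); ys,xs=np.nonzero(m); print(m.sum(),[(u,ys[xs==u].min(),ys[xs==u].max()) for u in (xs.min()+2,250,320,390,xs.max()-2)])
E
python3 b.py
```

```text
[[286.0, 190.0], [360.0, 190.0], [280.0, 207.0], [366.0, 207.0], [285.0, 325.0], [360.0, 325.0]]
lip [[398.0, 98.0], [241.0, 98.0], [396.0, 119.0], [243.0, 119.0], [394.0, 118.0]]
2050 [(np.int64(245), np.int64(106), np.int64(119)), (250, np.int64(106), np.int64(119)), (320, np.int64(111), np.int64(119)), (390, np.int64(105), np.int64(119)), (np.int64(395), np.int64(105), np.int64(119))]
```

```bash
cat > c.py <<'E'
from fit import *
def st(t): s=arm.state(); print(t,round(s["clock"],2),np.round(s["position"],4),np.round(s["contact_force"],1),round(s["gripper_width"],4),round(s["grasp_force"],1))
arm.movel([.583,.027,.045],down(np.radians(160.5)),max_speed=.15); st("mid")
arm.movel([.583,.027,.0095],max_speed=.05); st("low")
arm.move_gripper(.052); st("open")
arm.movel([.583,.027,.10],max_speed=.15); st("up")
arm.movel([.563,.034,.17],max_speed=.2)
arm.movep([.563,.034,.20],down(np.radians(-20))); arm.move_gripper(.08)
ci=imaging.camera_info("wrist"); im=imaging.grab_frame("wrist")
m=mask(im,[((100,90,40),(130,255,255)),((22,140,100),(34,255,255))],(320,160))
B=[.583,.027,np.radians(-19.5)]
p,c=fit(ci,m,boxpts(-32,32,-19,19,4,28),B); d=R.from_euler('z',-B[2]).apply([p[0]-B[0],p[1]-B[1],0]); print("batt in box",d.round(4),np.degrees(p[2]-B[2]),c)
# cover look
a=np.radians(59); arm.movep([.485-.02*np.cos(a),-.2865-.02*np.sin(a),.16],down(a)); st("cover")
ci2=imaging.camera_info("wrist"); im2=imaging.grab_frame("wrist")
import pickle; pickle.dump((ci2,im2),open("D3.pkl","wb"))
for n in ("cover","cover_tabs"): print(n,[(np.round(q["uv"],1),round(q["confidence"],2),np.round(atz(ci2,q["uv"],0)[:2],4)) for q in spotter.place_of("wrist",n)[:2]])
save(np.vstack([im[40:300,180:460],im2[40:300,180:460]]),"m3.png")
E
python3 c.py
```

```text
mid 17.23 [0.5837 0.027  0.0458] [-0.1  0.9 -0.7] 0.037 40.3
low 18.08 [0.5831 0.0269 0.0095] [ 0.2 -1.1 -1.6] 0.037 40.3
open 18.38 [0.5833 0.0271 0.0098] [ 0.1 -0.2 -0.4] 0.0521 0.0
up 19.12 [0.5825 0.0272 0.0993] [-0.6 -0.7 -1.1] 0.0522 0.0
batt in box [-0.0013 -0.0011  0.    ] -0.8226059363453827 0.04242491905772017
cover 24.35 [ 0.4752 -0.303   0.16  ] [ 0.2  0.8 -0.4] 0.08 0.0
cover [(array([321.8, 163. ]), 0.9, array([ 0.4835, -0.2935]))]
cover_tabs [(array([315.1, 221.8]), 0.78, array([ 0.4434, -0.346 ]))]
```

View pics/m3.png

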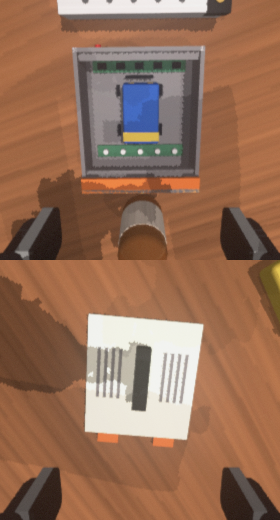

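```bash
cat > d.py <<'E'
from fit import *
import pickle
ci,im=pickle.load(open("D3.pkl","rb"))
m=mask(im,[((0,0,110),(180,70,255))],(322,160))
cs,_=cv2.findContours(m,cv2.RETR_EXTERNAL,cv2.CHAIN_APPROX_NONE); c=max(cs,key=cv2.contourArea)
m=np.zeros_like(m); cv2.drawContours(m,[c],-1,1,-1)
P=boxpts(-60,60,-55,55,0,5)
p,c=fit(ci,m,P,[.484,-.289,np.radians(56)]); print(m.sum(),p,np.degrees(p[2]),c)
o=im.copy(); cv2.polylines(o,[cv2.convexHull(proj(ci,place(p,P)).round().astype(np.int32))],True,(0,255,0),1)
for y in (-30,30): cv2.polylines(o,[proj(ci,place(p,np.array([[-60,y-11,4],[-70,y-11,4],[-70,y+11,4],[-60,y+11,4]])*1e-3)).round().astype(np.int32)],False,(0,0,255),1)
cv2.polylines(o,[proj(ci,place(p,np.array([[-25,-7,27],[-25,7,27],[35,7,27],[35,-7,27]])*1e-3)).round().astype(np.int32)],True,(255,0,0),1)
save(cv2.resize(o[80:240,250:400],None,fx=3,fy=3,interpolation=cv2.INTER_NEAREST),"ov3.png")
# IK feasibility
C=p; B=[.583,.027,np.radians(-19.5)]
for x in range(1):
    print(arm.inverse_kinematics([*place(C,[[.005,0,0]])[0][:2],.01],down(C[2])))
    for t in (0,10,17): print(t,arm.inverse_kinematics([*place(B,[[.03,0,0]])[0][:2],.09],down(B[2],np.radians(t))))
E
python3 d.py
```

```text
12954 [ 0.48427116 -0.28949482  0.94043408] 53.882903503489906 0.009261354063876404
[-0.27621189  0.54323116  0.90947638  1.9290299  -0.53368013  0.93047308
  0.26576797]
0 [-0.94981375  0.66353045  1.18140062  1.7630571  -0.66367379  1.18095415
 -1.4814696 ]
10 [-1.10709418  0.55233253  1.23282785  1.91179527 -0.59173322  0.93105522
 -1.54643187]
17 [-1.22900976  0.48661285  1.28177783  2.0126668  -0.53032947  0.75242787
 -1.60958487]
```

View pics/ov3.png

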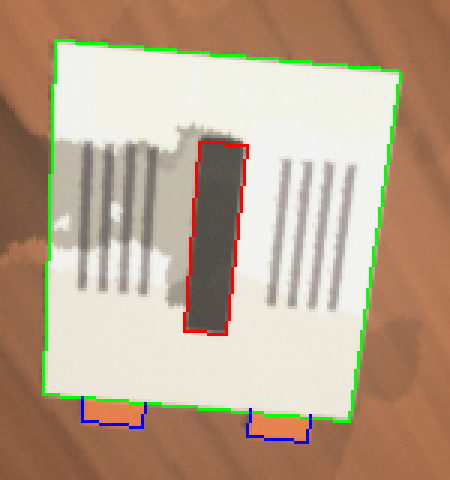

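```bash
cat > e.py <<'E'
from fit import *
def st(t): s=arm.state(); print(t,round(s["clock"],2),np.round(s["position"],4),np.round(s["contact_force"],1),round(s["gripper_width"],4),round(s["grasp_force"],1))
B=[.583,.027,np.radians(-19.5)]
ZG=.0085
def pose(tx,tz,th,ty=0,g=(.075,ZG)):
    th=np.radians(th); c,s=np.cos(th),np.sin(th)
    return place(B,[[tx+g[0]*c-g[1]*s,ty,tz+g[0]*s+g[1]*c]])[0],down(B[2],th)
E
cat > e1.py <<'E'
from e import *
C=[.4843,-.2895,np.radians(53.9)]
xy=place(C,[[.005,0,0]])[0][:2]
arm.movep([*xy,.08],down(C[2])); arm.move_gripper(.05)
arm.movel([*xy,ZG],max_speed=.1); st("low")
arm.move_gripper(.008,60); st("grip")
arm.movel([*xy,.15],max_speed=.2); st("lift")
p,q=pose(-.045,.12,15); arm.movep(p,q); arm.hold(.2); st("pre"); print(p, arm.state()["joints"].round(2))
im=imaging.grab_frame("wrist"); im2=imaging.grab_frame("scene")
save(np.vstack([cv2.resize(im,(480,300)),im2[100:300,120:600]]),"pre.png")
E
python3 e1.py
```

```text
low 26.19 [ 0.4875 -0.2859  0.0089] [ 0.  -0.   0.8] 0.0499 0.0
grip 26.61 [ 0.4877 -0.2856  0.0091] [-1.   1.1  6.2] 0.0127 59.8
lift 27.47 [ 0.4868 -0.2848  0.1489] [-0.2 -0.4 -1.4] 0.0124 58.8
pre 29.27 [0.6068 0.0177 0.1476] [-0.7 -0.  -1.2] 0.0126 58.8
[0.60679649 0.01857322 0.1476218 ] [-1.29  0.4   1.35  1.94 -0.39  0.89 -1.71]
```

View pics/pre.png

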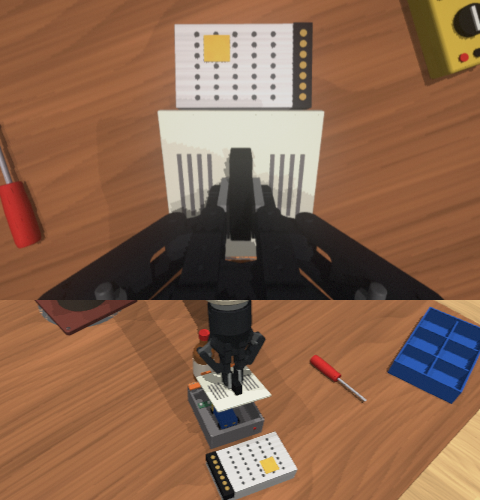

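```bash
cat > e2.py <<'E'
from e import *
def ok(*a):
    j=arm.inverse_kinematics(*pose(*a)); print(a,None if j is None else j.round(2))
for a in [(-.05,.07,15),(-.05,.0455,15),(-.0695,.0455,15),(-.0695,.0445,8),(-.0695,.044,0)]: ok(*a)
arm.movel(*pose(-.05,.07,15),max_speed=.15); arm.hold(.2); st("a")
arm.movel(*pose(-.05,.0465,15),max_speed=.05); arm.hold(.3); st("b")
E
python3 e2.py
```

```text
(-0.05, 0.07, 15) [-1.22  0.44  1.25  2.   -0.45  0.79 -1.67]
(-0.05, 0.0455, 15) [-1.17  0.46  1.19  2.02 -0.49  0.74 -1.65]
(-0.0695, 0.0455, 15) [-1.24  0.44  1.24  2.06 -0.46  0.73 -1.68]
(-0.0695, 0.0445, 8) [-1.06  0.48  1.11  1.96 -0.5   0.88 -1.63]
(-0.0695, 0.044, 0) [-0.87  0.54  0.97  1.85 -0.52  1.03 -1.6 ]
a 30.06 [0.6029 0.0202 0.0987] [ 0.8  0.8 -1.2] 0.0124 58.8
b 30.98 [0.6022 0.0203 0.0743] [-0.1 -0.1 -1.2] 0.0126 58.8
```

```bash
cat > e3.py <<'E'
from e import *
for tx in (-.056,-.061,-.065,-.069):
    arm.movel(*pose(tx,.0462,15),max_speed=.04); arm.hold(.15); st(tx)
    f=arm.state()["contact_force"]
    if np.linalg.norm(f-[0,0,-1.2])>10: print("stop"); break
E
python3 e3.py
```

```text
-0.056 31.43 [0.5965 0.0224 0.0739] [ 0.8 -0.1 -1.5] 0.0126 58.8
-0.061 31.85 [0.5918 0.024  0.0738] [-1.2 -0.2 -1.5] 0.0124 58.8
-0.065 32.25 [0.588  0.0253 0.0738] [-0.7  0.3 -1.4] 0.0125 58.8
-0.069 32.65 [0.5842 0.0266 0.0739] [-0.9  0.1 -1.4] 0.0128 58.8
```

```bash
cat > e4.py <<'E'
from e import *
for th,tz in ((15,.0450),(11,.0450),(8,.0450),(5,.0448),(3,.0446),(1.5,.0445),(.5,.0443),(0,.0440)):
    arm.movel(*pose(-.0698,tz,th),max_speed=.03); arm.hold(.15); st(th)
    f=arm.state()["contact_force"]
    if np.linalg.norm(f-[0,0,-1.2])>12: print("stop"); break
im=imaging.grab_frame("wrist"); im2=imaging.grab_frame("scene")
save(np.vstack([cv2.resize(im,(480,300)),cv2.resize(im2[140:265,260:460],(480,300))]),"swing.png")
E
python3 e4.py
```

```text
15 33.05 [0.5834 0.0268 0.0726] [-0.3  0.1 -1.6] 0.0127 58.8
11 33.52 [0.5847 0.0262 0.0675] [-0.1 -0.7 -1.7] 0.0127 58.8
8 33.96 [0.5857 0.026  0.0637] [ 0.4 -0.4 -1.4] 0.0125 58.8
5 34.4 [0.5867 0.0256 0.0598] [-0.4  0.6 -1.5] 0.012 58.8
3 34.8 [0.5873 0.0254 0.0571] [ 0.   0.1 -0.6] 0.0125 58.9
1.5 35.2 [0.5877 0.0253 0.0551] [0.2 0.8 0.1] 0.0129 58.9
0.5 35.6 [0.5878 0.0253 0.0535] [-0.9 -0.5  0.5] 0.0126 59.1
0 36.0 [0.5878 0.0253 0.0532] [-5.3  2.1  9.6] 0.0127 60.5
stop
```

View pics/swing.png

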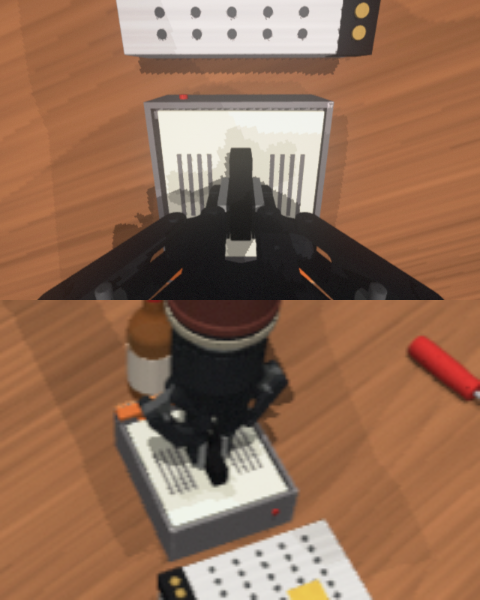

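```bash
cat > e5.py <<'E'
from e import *
arm.movel(*pose(-.0698,.0434,0),max_speed=.02); arm.hold(.2); st("press")
arm.move_gripper(.04); arm.hold(.2); st("open")
p,q=pose(-.0698,.044,0); arm.movel([p[0],p[1],.14],max_speed=.12)
arm.movel([p[0]-.015,p[1]+.005,.2],max_speed=.2); arm.move_gripper(.08); arm.hold(.2); st("up")
ci=imaging.camera_info("wrist"); im=imaging.grab_frame("wrist")
for n,z in (("cover",.044),("cover_tabs",.044),("box_seat",.044)): print(n,[(np.round(k["uv"],1),round(k["confidence"],2),np.round(atz(ci,k["uv"],z)[:2],4)) for k in spotter.place_of("wrist",n)[:2]])
m=mask(im,[((0,0,110),(180,70,255))],proj(ci,[[B[0],B[1],.044]])[0])
o=im.copy()
for ring,c in (([(60,-55,49),(60,55,49),(-60,55,49),(-60,-55,49)],(0,255,0)),([(66,-61,49),(66,61,49),(-62,61,49),(-62,-61,49)],(0,0,255))):
    cv2.polylines(o,[proj(ci,place(B,np.array(ring)*1e-3)).round().astype(np.int32)],True,c,1)
u=proj(ci,[[B[0],B[1],.044]])[0].astype(int)
f=lambda i:cv2.resize(i[max(0,u[1]-90):u[1]+100,u[0]-90:u[0]+90],None,fx=2.2,fy=2.2,interpolation=cv2.INTER_NEAREST)
save(np.hstack([f(im),f(o)]),"fin.png")
E
python3 e5.py
```

```text
press 36.55 [0.5878 0.0254 0.0531] [-8.2  2.5 18.1] 0.0122 61.4
open 37.12 [0.5879 0.0252 0.0518] [-0.4 -0.2  0.1] 0.0397 0.0
up 39.14 [0.5729 0.0302 0.2   ] [-0.3  0.1 -0.5] 0.0802 0.0
cover [(array([320.5, 167.3]), 0.98, array([0.5825, 0.026 ]))]
cover_tabs [(array([320.1, 229.2]), 0.85, array([0.5176, 0.0496]))]
box_seat []
```

View pics/fin.png

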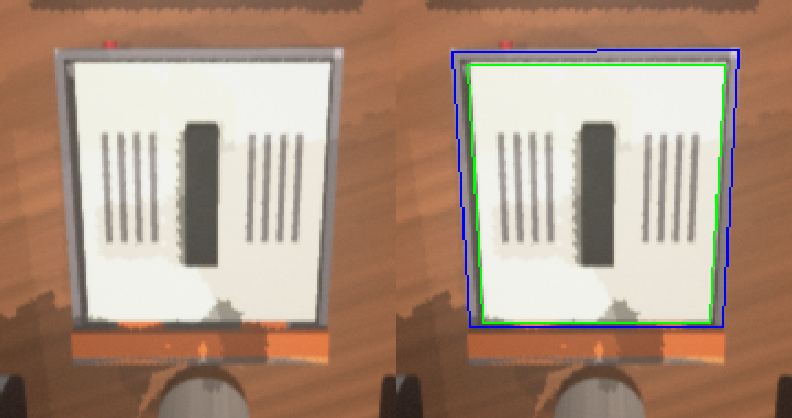

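```bash
python3 -c "
from h import *
print(workorder.job_done())"
```

```text
the job is handed in; nothing more can be done
None
```

The battery lies in its bay (about 1.3 mm and 1.1 mm off centre by camera), the cover is hooked under the lip and lies seated and let go, and I handed the job in at about 39 s; no verdict was returned.

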